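# Jack up the loaded prop case

### The job

The battery drawer of the black prop case has been loaded: push it fully shut, then set the red jack on the bench with its saddle centred under the yellow lift lug (the red dot marks the spot). Press the jack's pump handle right down so that the front of the case is lifted off the bench, and finish while still holding the handle down with the fingers, without touching the case. Do not shove the case along the bench or disturb the paint can, the tape roll or the drill.

Things in the scene. Friction and masses are not known exactly. Their poses are not given: they have to be found in the camera images.
- case: Black prop case, 260 deep (its x) x 360 wide (y) x 170 high, standing loose on four 50 mm high rubber feet; about 4 kg in all. Origin: on the bench under its centre; z up; its FRONT (drawer and lift lug) looks along its own -x axis, which points roughly to world -y. Its +x, from front to back, is the way the drawer shuts and the jack goes in.
- drawer (a joint): How far the blue drawer is open, in m: 0 = shut, up to 0.12. It slides out along the case's -x axis and needs 2 to 4 N to push in; it stays where it is left.
- drawer_front (a point): Centre of the flat outer face of the blue drawer front (330 mm wide along the case's y, 80 high: upper edge 40 mm above this point, which is 122 mm above the bench). Shut, it lies at x = -0.142 in the case's frame. Push it near this point along the case's +x. Axes as the case's.
- lift_pad (a point): Marked lift point: on the underside of the yellow lug (50 wide, 10 thick) that sticks out of the case's front below the drawer, to x = -0.185 in the case's frame. The point is at x = -0.165, y = 0, z = 0.062 there, i.e. 62 mm above the bench with the case on all feet; a 24 mm red dot on the lug's top marks it. Axes as the case's.
- jack: Red bench jack, loose, 0.9 kg, base 315 long (x -0.200 to 0.115) x 75 wide (44 behind x = -0.06) x 12. Origin: its underside, below the centre of the red upright block, 40 x 40, top 86 mm up: grasp it there from above (centre of mass within 25 mm). +x to the saddle, -x to the handle, z up. Set it level along its +x, headed like the case's +x, handle straight away from the case.
- saddle_top (a point): Centre of the top of the jack's steel saddle, a 36 mm disc at x = +0.09 in the jack's frame, 44 mm above the jack's underside while the handle is up (so 18 mm below the lug when standing on the bench). Rises 0.064 m per rad of the handle, 32 mm in all.
- handle (a joint): Pump handle angle in rad: 0 = up (it springs back there), 0.5 = right down at its stop. Hinge across the jack at x = -0.028, z = 0.075 in its frame. The saddle meets the lug at about 0.28 and then carries the case's front. Pressing at the pad takes 2 to 4 N before that, 8 to 16 N under load. No ratchet: it lifts only while held down.
- handle_pad (a point): Centre of the upper face of the yellow press pad (45 along the jack's x, 42 wide, 12 thick) at the handle's end, 150 mm from the hinge. Handle up: x = -0.167, z = 0.132 in the jack's frame, sloping down to the hinge by 0.35 rad; right down: x = -0.177, z = 0.059, sloping 0.15 rad the other way. Press from above. Axes turn with the handle.
- paint_can: Bystander: can with a green label, 68 mm diameter, 85 high, standing loose. Origin at the centre of its underside.
- tape_roll: Bystander: orange ring lying flat, 90 mm outside diameter, 25 high. Origin at the centre of its underside.
- drill: Bystander: yellow and black cordless drill standing on its battery, footprint 75 x 110 (body 130 long along its y, chuck to +y), 193 high. Origin at the centre of its underside.

How it is judged:
By the outcome, as a careful person would: the job done as asked, in the order asked, and still so for the second after the job is handed in, while the arm keeps its last pose, push and grip.
It also fails if it takes over 64 s, if anything falls off the work surface, if the arm or the gripper's body presses on something with over 40 N, if the wrist force passes 120 N, or if a joint passes its speed limit or range.

### The arm

A 6-joint arm with a two-finger parallel gripper is mounted at the origin on the work surface. World frame = base frame: x ahead of the robot, y to its left, z up, the work surface at z = 0. Lengths are in mm, angles in rad, forces in N, time in s.
With the tool pointing down it reaches from about 350 to 975 mm from the base axis. Payload 7.1 kg.
Tool frame: the origin (TCP) lies midway between the tips of the shut fingers; the grasp point (between the pads) lies 19 mm behind it (ctrl.tcp_to_grasp is the distance from the TCP to the grasp point, in mm); z points along the fingers, y is the line along which they close (so a half turn about z gives the same grasp; the last joint's range is limited). The gripper opens to 88 mm and grips with 3 to 60 N. Pads are 20 mm wide; open, the fingers measure 115 mm over their backs; the gripper's body (75 mm by 178 mm) begins 61 mm behind the grasp point.
Start: joints at [-0.019, 0.423, 1.63, -0, 1.089, -0.019], TCP at [624.984, 0.026, 222.675] pointing down, gripper open.
Joint ranges: [-3, 3], [-0.9, 2.11], [0.09, 2.58], [-1.31, 4.45], [0.11, 2.69], [-2.54, 2.54]. Speed limits (rad/s): [2.39, 2.39, 3.01, 3.14, 3.14, 3.14].

### API

Orientations are given as a rotation vector (axis times angle).
In Python, from workcell import get_obs, cams, ticket, boxes_of, ctrl gives the robot as it stands.
- The arm moves only by the shell command python3 -m creep 'ROWS' [OPENING]. ROWS is JSON, one flat list of numbers, 4 for each row, row after row: the shift along the world's x, y, z in m, then the turn about the world's z in rad. In form: [tx, ty, tz, spin, tx, ty, tz, spin, ...]. A call has 1 to 10 rows; each row is the pose to reach, as a shift and turn from the pose commanded when the call began; what a row does not reach only later rows make up. A row lasts 1/12 s, in which the tool goes at most 41.7 mm and 7.16 degrees, less where a joint would pass 70% of its speed; a pose out of reach is approached as far as the arm can. A call with a gripper value outside its range is refused whole. OPENING is the opening, from 0 (shut) to 1 (fully open), set as the call begins (- or left out, the last holds). The fingers move at their own pace and stop on an object; the grip force is fixed at half the most. Time passes only in rows, so rows that repeat a pose let the fingers close. It gives the time, the measured TCP pose, the force, the opening and the grip force at its end, in the units of the state.
- get_obs(): the state, without advancing time (a new reading comes with each control period).
- cams.get_image(name): name is "scene" or "side" or "wrist"; returns (picture, depth): 384x512x3 uint8, red, green, blue; 384x512 float32, mm along the optical axis (not along the pixel's ray), 0 where there is no reading.
- cams.get_calibration(name): a dict with "mtx" (3x3 intrinsics, pixels), "R" (3x3) and "t" (3): a world point X has camera coordinates R X + t; the wrist camera has in their place "mount" (4x4, takes a point from camera to tool coordinates, whose origin is the TCP and whose axes are the flange's). Camera axes: x right, y down, z forward; pixel columns grow to the right and rows downward; lengths in mm; the calibration is good to about 2 mm. A picture is of the moment at which its call begins: read the wrist's pose just before it. get_calibration takes no time and is no camera call.
- ticket.close_job(): hands the job in; it is judged then, once.
Trained networks look in the newest picture that a camera, given by its name, has taken for a name from the list of things; names that differ only in an ending like _2 or _b are one class to them, and where a whole thing is asked for, a point or a joint stands for the part that bears it (a point fixed in the world has none). Each returns a list of dicts, best first, with "score" (0 to 1); they miss things now and then, are a little off and sometimes report something else, mostly with a low value. They report only what shows in the picture. A call takes as long as a camera call.
- boxes_of(camera, target): "centre" ([column, row] in pixels, amid what is visible of it).
The state is a dict: "t": time; "qpos": joint angles; "qvel": joint speeds; "joint_torque": joint torques, N m; "ee_pos": TCP position; "orientation": TCP orientation; "ft_force": force on the tool from outside, world axes, zero at the start; "moment": the same for the moment, N m; "width": finger opening in mm; "grasp_force": force on a finger pad.
Only numpy, scipy, OpenCV 4.12 (cv2) and the standard library are available. Lean on these libraries where they do the work, as an engineer would, in place of code of your own. Each camera call takes 0.05 s, during which the arm holds its last target. There are 200 camera calls.

## Working session

There is one attempt and no reset: what is moved stays moved. The work goes in short steps, Python scripts to look and compute and a shell command to move; the robot and the scene stay as the last step left them, time stands still between calls to the robot, and variables do not carry over. Pictures are saved under pics/ and viewed, at most 10 in all, crops included, and the job is handed in when it is done.

```bash
mkdir -p pics; cat > h.py <<'E'
import numpy as np,cv2
from workcell import get_obs,cams,ticket,boxes_of,ctrl
from scipy.spatial.transform import Rotation as Ro
def shot(n,f=None):
    o=get_obs(); im,d=cams.get_image(n); c=cams.get_calibration(n)
    if 'R' in c: R=np.array(c['R']);t=np.array(c['t']).ravel(); A=R.T; b=-R.T@t
    else:
        M=np.array(c['mount']); Rt=Ro.from_rotvec(o['orientation']).as_matrix(); A=Rt@M[:3,:3]; b=Rt@M[:3,3]+np.array(o['ee_pos'])
    K=np.array(c['mtx']); v,u=np.mgrid[:384,:512]
    P=np.stack([(u-K[0,2])/K[0,0]*d,(v-K[1,2])/K[1,1]*d,d],-1)@A.T+b
    P[d==0]=np.nan
    if f: cv2.imwrite('pics/'+f,im[:,:,::-1])
    return im,d,P
E
python3 - <<'E'
from h import *
for n in ['scene','side']:
    im,d,P=shot(n,n+'0.png')
    for k in ['case','drawer_front','lift_pad','jack','saddle_top','handle_pad','paint_can','tape_roll','drill']:
        r=boxes_of(n,k)[:2]
        for q in r:
            c,w=np.round(q['centre']).astype(int); print(n,k,q['score'],c,w,P[w,c].round(0))
E
```

```text
scene case 0.71 352 128 [637. 207. 169.]
scene drawer_front 0.72 305 160 [600.  60. 164.]
scene lift_pad 0.96 355 130 [707.  31. 346.]
scene jack 0.56 230 276 [ 589. -212.   10.]
scene saddle_top 0.74 249 219 [545. -82.  44.]
scene handle_pad 0.78 212 299 [ 631. -305.  125.]
scene handle_pad 0.46 306 160 [601.  62. 163.]
scene paint_can 0.72 294 301 [ 751. -201.   84.]
scene drill 0.87 72 229 [ 300. -368.  138.]
side case 0.86 275 128 [529. 226.  89.]
side drawer_front 0.81 274 149 [567.  61. 163.]
side lift_pad 0.94 276 127 [588. -15. 329.]
side jack 0.8 255 246 [ 595. -250.   99.]
side saddle_top 0.64 252 207 [538. -83.  44.]
side handle_pad 0.77 258 266 [ 626. -328.  134.]
side paint_can 0.61 310 251 [ 743. -214.   82.]
side tape_roll 0.69 317 220 [737. -65.  28.]
side drill 0.63 129 255 [ 313. -413.  181.]
```

View pics/scene0.png

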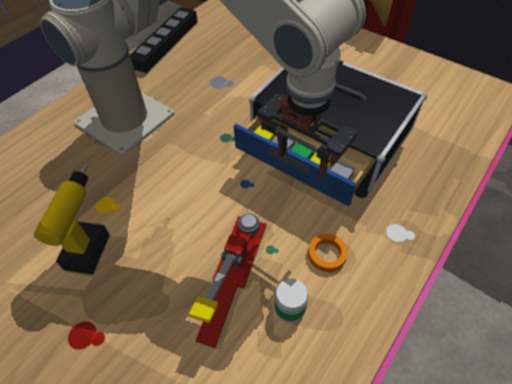

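View pics/side0.png

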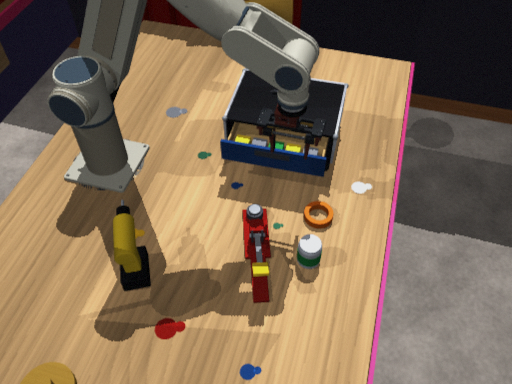

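The scene view shows the case with its blue drawer open (about 305,160), the jack in front of it with the saddle at (249,219) and its handle pointing away from the case, and the can and tape to the right. The drill is clear on the left. Next I fit the poses.

```bash
python3 - <<'E'
from h import *
for n in ['scene','side']:
    im,d,P=shot(n); hsv=cv2.cvtColor(im,cv2.COLOR_RGB2HSV); H,S,V=[hsv[...,i].astype(int) for i in range(3)]
    x,y,z=P[...,0],P[...,1],P[...,2]
    def fit(m,l):
        q=P[m]; 
        if len(q)<5: print(l,len(q));return
        c=np.median(q,0); xy=q[:,:2]-q[:,:2].mean(0); w,v=np.linalg.eigh(xy.T@xy); a=v[:,1]
        s=xy@a; print(n,l,len(q),'med',c.round(),'dir deg',np.degrees(np.arctan2(a[1],a[0])).round(1),'ext',(q[:,:2].mean(0)+a*np.percentile(s,1)).round(),(q[:,:2].mean(0)+a*np.percentile(s,99)).round())
    blue=(H>105)&(H<125)&(S>150)&(z>80)&(z<175)&(x>400)&(x<800)&(y>-50)
    fit(blue&(z<150),'bluefront'); fit(blue&(z>157),'bluetop')
    red=((H<6)|(H>174))&(S>150)&(x>500)&(x<720)&(y<-50)&(y>-420)
    fit(red&(z<18)&(z>5),'base'); fit(red&(z>80)&(z<92),'block'); fit(red&(z>18),'redhi')
    fit((H>20)&(H<35)&(S>150)&(z>95)&(z<150)&(y<-200)&(x>550)&(x<700),'pad')
    fit((abs(z-44)<4)&(S<80)&(x>500)&(x<600)&(y<-50)&(y>-130),'saddle')
    fit((abs(z-220)<6)&(x>400)&(x<800)&(y>90)&(y<400)&(V>120)&(S<50),'caserim')
    fit((abs(z-85)<4)&(x>700)&(x<800)&(y<-150)&(y>-280),'can')
    fit((abs(z-25)<4)&(x>650)&(x<800)&(y<0)&(y>-150)&(H<20)&(S>150),'tape')
E
```

```text
scene bluefront 1462 med [586.  57. 116.] dir deg -178.1 ext [722.  61.] [405.  51.]
scene bluetop 508 med [578.  59. 162.] dir deg -178.0 ext [723.  64.] [404.  53.]
scene base 1833 med [ 610. -237.   12.] dir deg 106.5 ext [ 643. -357.] [558. -67.]
scene block 283 med [ 578. -172.   86.] dir deg 121.5 ext [ 588. -188.] [ 567. -154.]
scene redhi 466 med [ 580. -168.   85.] dir deg 110.8 ext [ 591. -195.] [ 557. -104.]
scene pad 482 med [ 634. -332.  133.] dir deg 115.6 ext [ 643. -350.] [ 624. -311.]
scene saddle 158 med [547. -88.  44.] dir deg 107.0 ext [ 552. -103.] [542. -71.]
caserim 0
scene can 705 med [ 738. -191.   85.] dir deg 84.5 ext [ 735. -220.] [ 741. -161.]
scene tape 535 med [738. -43.  25.] dir deg 177.2 ext [778. -42.] [692. -38.]
side bluefront 1229 med [572.  57. 115.] dir deg -178.0 ext [722.  62.] [404.  51.]
side bluetop 303 med [567.  58. 162.] dir deg -178.2 ext [722.  63.] [403.  53.]
side base 950 med [ 605. -220.   13.] dir deg 110.0 ext [ 642. -359.] [539. -75.]
side block 170 med [ 576. -173.   87.] dir deg 108.5 ext [ 582. -193.] [ 569. -152.]
side redhi 248 med [ 575. -177.   85.] dir deg 109.1 ext [ 627. -326.] [546. -93.]
side pad 208 med [ 633. -335.  135.] dir deg 99.4 ext [ 637. -354.] [ 629. -310.]
side saddle 83 med [548. -90.  44.] dir deg 81.0 ext [ 545. -110.] [551. -69.]
caserim 0
side can 276 med [ 737. -191.   86.] dir deg 131.0 ext [ 757. -213.] [ 718. -168.]
side tape 238 med [731. -45.  26.] dir deg -179.5 ext [776. -40.] [691. -40.]
```

```bash
python3 - <<'E'
from h import *
o=get_obs(); print(o['orientation'],o['ee_pos'],o['t'],o['width']); print(Ro.from_rotvec(o['orientation']).as_matrix().round(2))
pts=[]
for n in ['scene','side']:
    im,d,P=shot(n); q=P.reshape(-1,3); q=q[np.isfinite(q).all(1)]
    m=(q[:,0]>300)&(q[:,0]<850)&(q[:,1]>40)&(q[:,1]<500)
    print(n,np.histogram(q[m,2],bins=np.arange(-10,260,10))[0])
    t=q[m&(abs(q[:,2]-170)<5)&(q[:,1]>80)]
    a=np.radians(2); U=t[:,:2]@np.array([np.cos(a),np.sin(a)]); W=t[:,:2]@np.array([-np.sin(a),np.cos(a)])
    print(len(t),np.percentile(U,[0.5,2,50,98,99.5]).round(),np.percentile(W,[0.5,2,50,98,99.5]).round())
    pts.append(t)
    r=cv2.minAreaRect(t[:,:2].astype(np.float32));print(r)
E
```

```text
[-2.22141523e+00 -2.22135513e+00  1.05924435e-04] [6.24938558e+02 3.24869237e-02 2.22644047e+02] 1.1 87.46457677822174
[[ 0.  1. -0.]
 [ 1. -0.  0.]
 [ 0. -0. -1.]]
scene [3816 6509   32   33   27   15  164  148   62  258 1066  508  523 1169
  502  418  407 2203 4605   57    0    0    0    0    0    0]
6116 [384. 389. 647. 743. 746.] [129. 132. 258. 388. 393.]
((555.46044921875, 279.8134460449219), (371.3497619628906, 271.9683837890625), 2.11163592338562)
side [1752 4640   36    7    7    6   56   86   14  188  974  297  300  714
  316  252  301 1194 2674   16    0    0    0    0    0    0]
3057 [380. 384. 512. 738. 743.] [128. 132. 256. 386. 394.]
((551.9854125976562, 281.4466552734375), (369.938232421875, 278.040283203125), 2.264143705368042)
```

```bash
python3 -m creep '[-0.01,-0.005,0,0.01,-0.03,-0.015,0,0.025,-0.06,-0.03,0,0.035,-0.06,-0.04,0,0.035,-0.06,-0.04,0,0.035]' 0
```

```text
t: 1.62
ee_pos: [563.4, -41.5, 222.8]
orientation: [-2.184, -2.259, 0.001]
ft_force: [0.2, 0.3, -1.2]
width: 58.1
grasp_force: 0.0
```

```bash
python3 -m creep '[0,0,-0.04,0,0,0,-0.08,0,0,0,-0.111,0,0,0.03,-0.111,0,0,0.06,-0.111,0,0,0.075,-0.111,0,0,0.085,-0.111,0,0,0.095,-0.111,0,0,0.105,-0.111,0,0,0.105,-0.111,0]'
```

```text
t: 2.45
ee_pos: [565.4, 66.3, 111.9]
orientation: [2.181, 2.261, 0.001]
ft_force: [0.0, 0.6, 0.1]
width: 0.5
grasp_force: 0.0
```

```bash
python3 -m creep '[0,0.01,0,0,-0.001,0.02,0,0,-0.001,0.03,0,0,-0.001,0.038,0,0,-0.002,0.044,0,0,-0.002,0.049,0,0]'; python3 - <<'E'
from h import *
im,d,P=shot('side','side1.png'); hsv=cv2.cvtColor(im,cv2.COLOR_RGB2HSV); H,S=hsv[...,0],hsv[...,1]
z=P[...,2];m=(H>105)&(H<125)&(S>150)&(z>90)&(z<150)&(P[...,0]>400)&(P[...,0]<800)&(P[...,1]>-50)
q=P[m];p=np.polyfit(q[:,0],q[:,1],1);print(p,np.polyval(p,562))
E
```

```text
t: 2.95
ee_pos: [562.9, 114.9, 111.7]
orientation: [2.182, 2.26, 0.0]
ft_force: [-1.0, -1.5, 1.1]
width: 0.9
grasp_force: 0.9
[3.45550222e-02 1.08258559e+02] 127.67848139142632
```

```bash
python3 -m creep '[0,0.003,0,0,0,0.005,0,0,0,0.007,0,0,0,0.009,0,0]'; python3 -m creep '[0,0.001,0,0,0,0.002,0,0,0,0.002,0,0]'
```

```text
t: 3.33
ee_pos: [562.7, 122.9, 111.5]
orientation: [-2.182, -2.259, 0.001]
ft_force: [-1.0, -1.0, 0.1]
width: 0.7
grasp_force: 0.8
t: 3.58
ee_pos: [562.9, 125.1, 111.6]
orientation: [-2.182, -2.26, 0.0]
ft_force: [-0.3, -1.2, -0.4]
width: 0.3
grasp_force: 0.2
```

```bash
python3 -m creep '[0,0.001,0,0,0,0.002,0,0,0,0.002,0,0]';python3 -m creep '[0,0.001,0,0,0,0.0015,0,0,0,0.0015,0,0]'
```

```text
t: 3.83
ee_pos: [562.9, 127.1, 111.6]
orientation: [-2.182, -2.26, 0.0]
ft_force: [-1.2, -0.5, 0.0]
width: 0.4
grasp_force: 0.4
t: 4.08
ee_pos: [562.9, 127.6, 111.6]
orientation: [2.181, 2.26, -0.002]
ft_force: [-0.9, -6.3, 0.3]
width: 0.5
grasp_force: 3.4
```

```bash
python3 -m creep '[0,0.0005,0,0,0,0.0005,0,0]';python3 -m creep '[0,-0.02,0,0,0,-0.06,0.02,0,0,-0.1,0.04,0,0,-0.14,0.06,0,0,-0.14,0.06,0]'; python3 - <<'E'
from h import *
for n in ['scene','side']:
    im,d,P=shot(n,n+'2.png'); hsv=cv2.cvtColor(im,cv2.COLOR_RGB2HSV); H,S=hsv[...,0],hsv[...,1]
    z=P[...,2];w=(P[...,0]>400)&(P[...,0]<800)&(P[...,1]>-50)
    m=(H>105)&(H<125)&(S>150)&(z>90)&(z<150)&w
    q=P[m];p=np.polyfit(q[:,0],q[:,1],1);print(p,np.polyval(p,560),q[:,0].min(),q[:,0].max())
    q=P[w&(abs(z-170)<6)&(P[...,1]>80)&(P[...,1]<450)];print(cv2.minAreaRect(q[:,:2].astype(np.float32)))
    Y=P[(H>20)&(H<35)&(S>150)&w&(abs(z-72)<8)];print('lug',len(Y),np.median(Y,0),Y.min(0),Y.max(0)) if len(Y) else 0
    R=P[((H<6)|(H>174))&(S>140)&w&(abs(z-72)<8)&(P[...,1]>60)];print('dot',len(R),R.mean(0) if len(R) else 0)
E
```

```text
t: 4.25
ee_pos: [562.9, 127.6, 111.6]
orientation: [2.181, 2.26, -0.003]
ft_force: [-1.0, -9.0, 0.6]
width: 0.5
grasp_force: 4.8
t: 4.67
ee_pos: [564.9, -14.9, 174.8]
orientation: [2.182, 2.254, 0.005]
ft_force: [0.7, 0.6, 1.0]
width: 0.4
grasp_force: 0.0
[2.15386177e-02 1.28717860e+02] 140.77948598088076 513.0642388290977 723.7184763041253
((571.62890625, 276.5169677734375), (338.1200256347656, 278.1011962890625), 1.8512771129608154)
lug 134 [575.78843609 115.13177884  71.88907723] [406.59091146  93.79910042  64.20920137] [585.57072651 855.1710101   78.6451707 ]
dot 0 0
[3.38937551e-02 1.21435431e+02] 140.41593413995452 400.28725527532566 728.8027050914912
((568.110107421875, 278.4053955078125), (342.1826171875, 284.81451416015625), 1.3121592998504639)
lug 80 [572.80260236 122.81580842  73.83381678] [400.84147989  94.66734902  64.46727607] [582.92235406 858.37832647  79.4038085 ]
dot 19 [558.22101853 115.4273315   74.25595599]
```

```bash
python3 -m creep '[0.003,-0.035,0.02,0.075,0.006,-0.07,0.04,0.15,0.009,-0.11,0.05,0.225,0.012,-0.15,0.05,0.302,0.012,-0.157,0.05,0.302,0.012,-0.157,0.05,0.302]' 1; python3 - <<'E'
from h import *
im,d,P=shot('wrist','w1.png'); hsv=cv2.cvtColor(im,cv2.COLOR_RGB2HSV); H,S=hsv[...,0],hsv[...,1]
print(get_obs()['ee_pos'])
z=P[...,2]
red=((H<6)|(H>174))&(S>140)
m=red&(abs(z-86)<5); print(m.sum(),cv2.minAreaRect(P[m][:,:2].astype(np.float32)),np.median(P[m],0))
m=red&(abs(z-12)<4); print(m.sum(),cv2.minAreaRect(P[m][:,:2].astype(np.float32)))
m=(abs(z-44)<3)&(abs(P[...,0]-548)<40)&(abs(P[...,1]+89)<40); print('sad',m.sum(),P[m].mean(0) if m.any() else 0)
E
```

```text
t: 5.27
ee_pos: [575.1, -168.6, 220.6]
orientation: [-1.821, -2.559, -0.0]
ft_force: [-0.2, -0.1, -0.9]
width: 37.0
grasp_force: 0.0
[ 574.68629217 -167.05507658  220.39717039]
1117 ((574.5486450195312, -171.76426696777344), (39.254398345947266, 40.11061477661133), 19.958637237548828) [ 574.53997728 -170.4755151    86.30821518]
3423 ((585.8744506835938, -203.03334045410156), (72.62522888183594, 292.9231262207031), 19.24599838256836)
sad 689 [544.91319909 -86.83465423  44.28838304]
```

View pics/w1.png

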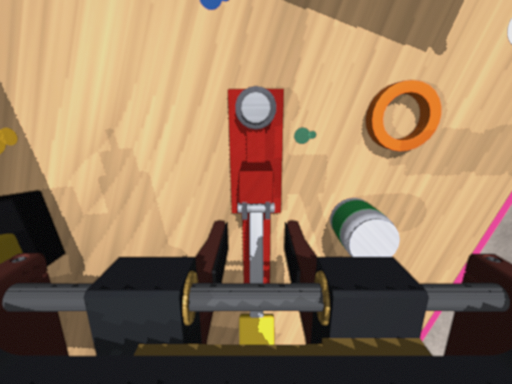

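The wrist view shows the jack upright in the frame, lined up with the tool: saddle at (256,107), block at about (256,185). The can and tape are well to the right.

```bash
python3 -m creep '[0,-0.003,0,0,0,-0.004,-0.02,0,0,-0.004,-0.05,0,0,-0.004,-0.08,0,0,-0.004,-0.1,0,0,-0.004,-0.1,0]' 1
```

```text
t: 5.82
ee_pos: [571.9, -168.8, 117.0]
orientation: [-1.81, -2.557, 0.004]
ft_force: [-1.6, 0.3, -0.4]
width: 80.9
grasp_force: 0.0
```

```bash
python3 -m creep '[0.002,-0.003,-0.02,0,0.002,-0.003,-0.04,0,0.002,-0.003,-0.055,0,0.002,-0.003,-0.067,0,0.002,-0.003,-0.067,0]' 1; python3 -m creep '[0,0,0,0,0,0,0,0,0,0,0,0,0,0,0,0,0,0,0,0,0,0,0,0,0,0,0,0]' 0.3
```

```text
t: 6.23
ee_pos: [576.1, -173.5, 53.2]
orientation: [-1.814, -2.561, 0.001]
ft_force: [0.0, 1.1, 0.3]
width: 87.9
grasp_force: 0.0
t: 6.82
ee_pos: [577.1, -175.0, 55.0]
orientation: [1.817, 2.562, 0.0]
ft_force: [-0.4, -0.1, 0.1]
width: 44.7
grasp_force: 0.0
```

```bash
python3 -m creep '[-0.002,0.003,-0.005,0,-0.002,0.003,-0.005,0,-0.002,0.003,-0.005,0]'; python3 -m creep '[0,0,0,0,0,0,0,0,0,0,0,0,0,0,0,0,0,0,0,0]' 0.1
```

```text
t: 7.07
ee_pos: [576.6, -173.0, 51.1]
orientation: [1.814, 2.56, 0.001]
ft_force: [-0.1, -2.9, 8.9]
width: 39.4
grasp_force: 30.0
t: 7.48
ee_pos: [576.6, -173.0, 51.1]
orientation: [1.814, 2.56, 0.001]
ft_force: [0.7, -2.1, 9.4]
width: 39.8
grasp_force: 30.0
```

```bash
python3 -m creep '[0,0,0.004,0,0,0,0.01,0,0,0.01,0.012,-0.05,-0.002,0.03,0.012,-0.11,-0.005,0.06,0.012,-0.17,-0.008,0.09,0.012,-0.23,-0.011,0.12,0.012,-0.28,-0.013,0.138,0.012,-0.302,-0.013,0.143,0.012,-0.302,-0.013,0.143,0.012,-0.302]'; cat > m.py <<'E'
from h import *
import sys
def rr(m,P): r=cv2.minAreaRect(P[m][:,:2].astype(np.float32)); return m.sum(),np.round(r[0],1),np.round(r[1],1),round(r[2],1),P[m].mean(0).round(1)
def run(n,f=None):
    im,d,P=shot(n,f); hsv=cv2.cvtColor(im,cv2.COLOR_RGB2HSV); H,S=hsv[...,0],hsv[...,1]
    z=P[...,2]; red=((H<6)|(H>174))&(S>140)&(P[...,0]>450)&(P[...,0]<680)
    o=get_obs();print(n,np.round(o['ee_pos'],1))
    ty=o['ee_pos'][1]
    for l,m in dict(dot=red&(abs(z-72)<7)&(P[...,1]>95),block=red&(z>78)&(z<105)&(abs(P[...,1]-ty)<40),base=red&(z<38)&(z>5)&(P[...,1]<100),sad=(abs(z-52)<10)&(S<70)&(abs(P[...,1]-ty-88)<28)&(abs(P[...,0]-560)<40)&(P[...,1]<100),lug=(H>20)&(H<35)&(S>150)&(abs(z-72)<6)&(P[...,1]>80)&(P[...,1]<150)&(abs(P[...,0]-560)<60)).items():
        print(l,rr(m,P) if m.sum()>8 else m.sum())
if __name__=='__main__':
    for a in sys.argv[1:]: run(*a.split(','))
E
python3 m.py wrist,w2.png scene side
```

```text
t: 8.32
ee_pos: [560.7, -27.4, 60.9]
orientation: [-2.178, -2.262, 0.002]
ft_force: [-0.1, -1.2, -8.9]
width: 39.8
grasp_force: 30.0
wrist [561.2 -28.5  61.1]
dot 0
block (np.int64(5086), array([555.2, -29.2]), array([58.4, 53.2]), 73.2, array([559.7, -19.6,  94.6]))
base (np.int64(9529), array([560.7, -35.6]), array([ 74.2, 247.7]), 2.5, array([558.1,  16.6,  25.5]))
sad (np.int64(5389), array([556.4,  62.8]), array([50.8, 49.4]), 0.1, array([556.5,  63.8,  50.7]))
lug (np.int64(2309), array([559.2,  99.6]), array([49.6,  9.1]), 1.7, array([559.2,  99. ,  71.8]))
scene [561.6 -29.2  61.3]
dot (np.int64(26), array([558.5, 118.2]), array([16., 13.]), 9.3, array([558.2, 117.1,  73.3]))
block (np.int64(141), array([564.3, -32.2]), array([55.3, 29.6]), 5.8, array([560.4, -35.2,  94.8]))
base (np.int64(1591), array([569.1, -97.6]), array([ 62.7, 257.3]), 1.1, array([ 570.5, -115.3,   22.3]))
sad 0
lug (np.int64(271), array([559.7, 122.6]), array([50.9, 55.2]), 1.4, array([560.8, 121.1,  72.1]))
side [561.8 -29.6  61.4]
dot 2
block (np.int64(154), array([559.9, -30.9]), array([61.3, 51.9]), 30.2, array([561.5, -32.9,  96.1]))
base (np.int64(861), array([ 540.2, -207.4]), array([582.9, 103.2]), 82.8, array([ 571.9, -112.9,   23. ]))
sad (np.int64(19), array([545.5,  48.1]), array([ 9.8, 22.2]), 85.4, array([546.3,  48.4,  50.1]))
lug (np.int64(53), array([573.4, 122.8]), array([51.6, 20.9]), 88.2, array([574.3, 123.8,  72.8]))
```

View pics/w2.png

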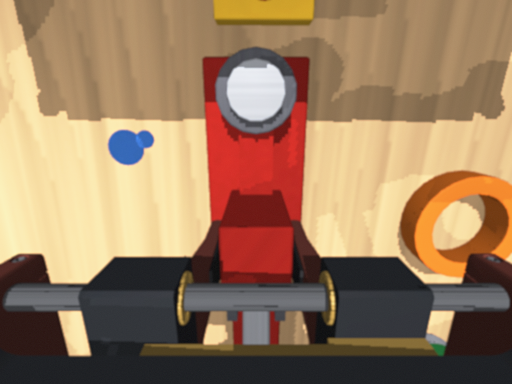

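The wrist view shows the saddle centred at (256,90) and the lug's front edge at columns 215–313, row 22. That leaves about 51 mm to go forward and 1.5 mm in x.

```bash
python3 -m creep '[0,0.015,0,0,0.001,0.03,0,0,0.0015,0.044,0,0,0.0015,0.0515,0,0,0.0015,0.0515,0,0,0.0015,0.0515,0,0,0.0015,0.0515,-0.004,0,0.0015,0.0515,-0.008,0,0.0015,0.0515,-0.01,0,0.0015,0.0515,-0.01,0]'; python3 m.py wrist,w3.png scene side
```

```text
t: 9.3
ee_pos: [563.2, 22.1, 51.3]
orientation: [-2.183, -2.259, 0.001]
ft_force: [0.4, 0.3, -8.6]
width: 40.2
grasp_force: 30.0
wrist [563.3  22.1  51.3]
dot (np.int64(1804), array([558.5, 115.5]), array([22.4, 22.4]), 75.5, array([558.6, 115.7,  73.5]))
block (np.int64(4613), array([564.8,  24.2]), array([49.9, 61.9]), 52.9, array([562.2,  28.5,  86.2]))
base (np.int64(7833), array([563.8,  -5.4]), array([ 73.8, 207.4]), 2.1, array([561.6,  53.2,  17.1]))
sad 0
lug (np.int64(8100), array([558.4, 119.1]), array([49.8, 46.7]), 1.4, array([558.5, 121.2,  72.5]))
scene [563.4  22.3  51.4]
dot 1
block (np.int64(146), array([566. ,  18.1]), array([30.9, 54. ]), 87.0, array([561.1,  16.3,  86.1]))
base (np.int64(1506), array([570.3, -46.2]), array([262.3,  61.7]), 85.6, array([572.5, -61.5,  13.1]))
sad 0
lug (np.int64(124), array([560.2, 122.5]), array([49.7, 51.4]), 3.4, array([559.1, 137.5,  72.5]))
side [563.4  22.3  51.5]
dot 0
block (np.int64(143), array([565.9,  19.5]), array([42.9, 52.1]), 69.2, array([563.7,  19.5,  88. ]))
base (np.int64(796), array([ 537.8, -203.3]), array([608.1,  98.9]), 82.9, array([572.8, -66.5,  13.8]))
sad 3
lug 6
```

View pics/w3.png

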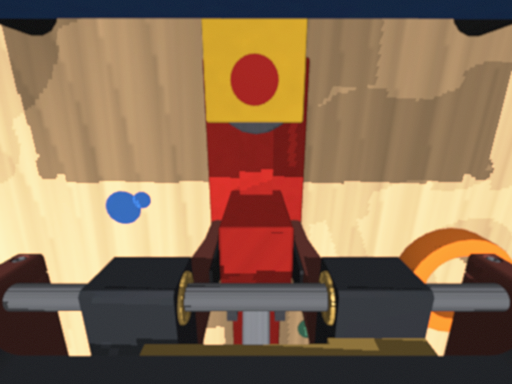

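The wrist view shows the red dot at (254,79) with the saddle rim just visible under the lug at (256,128). The saddle is within about 1.5 mm of the dot, so I lower the jack and release it.

```bash
python3 -m creep '[0,0.001,-0.001,0,0,0.001,-0.001,0]'; python3 -m creep '[0,0,-0.001,0,0,0,-0.001,0]'
```

```text
t: 9.62
ee_pos: [563.8, 23.2, 51.1]
orientation: [2.181, 2.26, -0.0]
ft_force: [-0.5, -3.0, -3.2]
width: 39.5
grasp_force: 30.0
t: 9.78
ee_pos: [563.8, 23.2, 51.1]
orientation: [2.181, 2.26, -0.0]
ft_force: [-3.4, -3.9, 8.3]
width: 39.7
grasp_force: 30.0
```

```bash
python3 -m creep '[0,0,0,0,0,0,0,0,0,0,0,0,0,0,0,0]' 0.8; python3 -m creep '[0,0,0.03,0,0,0,0.07,0,0,0,0.11,0,0,-0.03,0.14,0,0,-0.06,0.17,0,0,-0.09,0.17,0,0,-0.09,0.17,0]' 0.8; python3 -m creep '[0,0,0,0,0,0,0,0]' 0;  python3 m.py wrist,w4.png scene side; python3 - <<'E'
from h import *
for n in ['scene','side']:
    im,d,P=shot(n); hsv=cv2.cvtColor(im,cv2.COLOR_RGB2HSV); H,S=hsv[...,0],hsv[...,1]; z=P[...,2]
    m=(H>20)&(H<35)&(S>150)&(z>105)&(z<150)&(P[...,1]<-80)&(P[...,1]>-200)&(abs(P[...,0]-570)<60)
    if m.sum()>5: print('pad',m.sum(),P[m].mean(0).round(),cv2.minAreaRect(P[m][:,:2].astype(np.float32)))
E
```

```text
t: 10.12
ee_pos: [564.1, 23.7, 50.0]
orientation: [2.182, 2.26, 0.001]
ft_force: [0.3, 0.8, 0.2]
width: 62.9
grasp_force: 0.0
t: 10.7
ee_pos: [565.1, -70.4, 222.4]
orientation: [2.181, 2.253, 0.004]
ft_force: [-0.1, -0.2, -0.0]
width: 70.3
grasp_force: 0.0
t: 10.87
ee_pos: [563.0, -66.2, 219.1]
orientation: [-2.182, -2.259, 0.0]
ft_force: [0.2, -0.2, 0.3]
width: 60.4
grasp_force: 0.0
wrist [563.  -65.7 218.9]
dot (np.int64(355), array([558.5, 112.9]), array([20.2, 17.4]), 3.5, array([558.6, 113.9,  73.3]))
block 0
base (np.int64(4599), array([565.5, -36.9]), array([ 73.1, 275.6]), 2.0, array([562.6,  12.4,  14.5]))
sad 0
lug (np.int64(1023), array([558.8, 108.7]), array([49. , 27.3]), 2.0, array([559. , 106. ,  72.1]))
scene [563.  -65.5 218.8]
dot (np.int64(27), array([558.6, 117.3]), array([15. , 14.2]), 40.7, array([558.7, 116.9,  73.8]))
block 8
base (np.int64(1629), array([ 539.7, -200.5]), array([609. ,  96.8]), 83.2, array([573. , -49.3,  13.4]))
sad 0
lug (np.int64(202), array([565.5, 122.1]), array([40.4, 55.5]), 1.4, array([568.2, 121.8,  72.1]))
side [563.1 -65.4 218.8]
dot 4
block 0
base (np.int64(834), array([ 537.3, -199.4]), array([608.6,  99.9]), 82.8, array([573.4, -59. ,  13.8]))
sad 3
lug (np.int64(60), array([558.7, 118.6]), array([48.3, 54.9]), 2.3, array([564.5, 107.6,  72.9]))
pad 309 [ 572. -146.  133.] ((570.0543823242188, -143.43031311035156), (41.818275451660156, 44.92311096191406), 3.454655408859253)
pad 158 [ 571. -149.  135.] ((569.4154052734375, -145.36627197265625), (41.538551330566406, 44.47533416748047), 2.70778226852417)
```

View pics/w4.png

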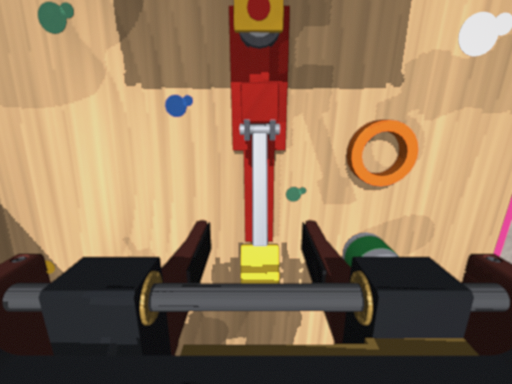

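```bash
python3 - <<'E'
from h import *
im,d,P=shot('wrist'); hsv=cv2.cvtColor(im,cv2.COLOR_RGB2HSV); H,S=hsv[...,0].astype(int),hsv[...,1]; z=P[...,2]
red=((H<6)|(H>174))&(S>140)
m=red&(abs(z-86)<4)&(P[...,1]<60); print('block',m.sum(),cv2.minAreaRect(P[m][:,:2].astype(np.float32)))
m=red&(abs(z-12)<3)&(abs(P[...,0]-562)<60); q=P[m]; f=q[q[:,1]>0]; print('front base x-range',np.percentile(f[:,0],[1,99]),'mid y',f[:,1].mean(), 'ymax',f[:,1].max())
m=(abs(z-42)<4)&(abs(P[...,0]-559)<25)&(P[...,1]>80)&(P[...,1]<110); print('saddle vis',m.sum(),P[m].min(0) if m.any() else 0,P[m].max(0) if m.any() else 0)
m=(H>20)&(H<35)&(S>150)&(z>105)&(P[...,1]<-80); print('pad',m.sum(),P[m].mean(0),np.ptp(P[m],0))
print(get_obs()['ee_pos'],get_obs()['width'])
E
```

```text
block 1448 ((563.1034545898438, 24.062660217285156), (39.181053161621094, 39.408817291259766), 1.1495144367218018)
front base x-range [524.30925693 598.47271652] mid y 66.8192771571169 ymax 138.80067620529337
saddle vis 102 [547.56178365  92.69316857  38.00152836] [577.47515062 101.45377467  45.65144576]
pad 1424 [ 568.63343958 -140.87459504  131.9450871 ] [41.38418419 39.19524627 18.2909963 ]
[563.34002733 -65.64840535 219.16511396] 36.5292723285141
```

```bash
python3 -m creep '[0.003,-0.03,0,0,0.0055,-0.06,0,0,0.0055,-0.078,0,0,0.0055,-0.078,-0.03,0,0.0055,-0.078,-0.06,0,0.0055,-0.078,-0.07,0,0.0055,-0.078,-0.07,0,0.0055,-0.078,-0.07,0]' 0
```

```text
t: 11.83
ee_pos: [569.0, -144.0, 149.7]
orientation: [-2.181, -2.26, 0.001]
ft_force: [1.1, -0.3, 0.6]
width: 0.4
grasp_force: 0.0
```

```bash
python3 -m creep '[0,0,-0.01,0,0,0,-0.018,0,0,-0.003,-0.028,0,0,-0.005,-0.036,0,0,-0.007,-0.044,0,0,-0.008,-0.05,0,0,-0.008,-0.05,0]'; python3 -m creep '[0,0,-0.006,0,0,-0.001,-0.012,0,0,-0.001,-0.018,0,0,-0.001,-0.023,0,0,-0.001,-0.023,0]'
```

```text
t: 12.42
ee_pos: [568.3, -152.6, 98.2]
orientation: [-2.181, -2.258, 0.001]
ft_force: [1.2, -0.9, 1.1]
width: 0.4
grasp_force: 1.0
t: 12.83
ee_pos: [568.9, -153.9, 76.6]
orientation: [2.182, 2.26, -0.001]
ft_force: [-2.6, -2.1, 11.0]
width: 0.4
grasp_force: 5.7
```

```bash
python3 -m creep '[0,0,-0.005,0,0,0.0005,-0.01,0,0,0.001,-0.014,0,0,0.001,-0.017,0,0,0.001,-0.017,0]'; python3 -m creep '[0,0,-0.001,0,0,0,-0.002,0,0,0,-0.002,0]'
```

```text
t: 13.25
ee_pos: [568.9, -153.1, 60.0]
orientation: [2.182, 2.26, -0.001]
ft_force: [-2.7, -2.9, 11.7]
width: 0.4
grasp_force: 6.0
t: 13.5
ee_pos: [569.0, -153.0, 59.1]
orientation: [2.182, 2.26, -0.001]
ft_force: [-5.8, -2.3, 20.1]
width: 0.4
grasp_force: 9.8
```

```bash
python3 -m creep '[0,0,-0.0005,0,0,0,-0.0005,0,0,0,-0.0005,0,0,0,-0.0005,0]'; python3 -m creep '[0,0,0,0,0,0,0,0,0,0,0,0,0,0,0,0,0,0,0,0,0,0,0,0]'; python3 - <<'E'
from h import *
for n in ['scene','side']:
    im,d,P=shot(n,n+'9.png'); hsv=cv2.cvtColor(im,cv2.COLOR_RGB2HSV); H,S=hsv[...,0],hsv[...,1]
    x,y,z=np.moveaxis(P,-1,0);w=(x>395)&(x<735)
    m=(H>105)&(H<125)&(S>150)&(z>95)&(z<160)&w&(y>50)
    q=P[m];A=np.c_[q[:,0],q[:,2],np.ones(len(q))];c=np.linalg.lstsq(A,q[:,1],rcond=None)[0];print('drawer yaw,pitch',c[:2],c@[560,122,1])
    q=P[w&(abs(z-175)<14)&(y>150)&(y<370)];r=np.linalg.lstsq(np.c_[q[:,:2],np.ones(len(q))],q[:,2],rcond=None)[0];print('top plane',r[:2],r@[560,150,1],r@[560,390,1])
    Y=P[(H>20)&(H<35)&(S>150)&(abs(x-560)<40)&(y>80)&(y<150)&(z>60)&(z<100)];print('lug',len(Y),np.median(Y,0) if len(Y) else 0)
E
```

```text
t: 13.83
ee_pos: [569.0, -153.0, 59.0]
orientation: [2.182, 2.26, -0.0]
ft_force: [-5.1, -0.5, 21.4]
width: 0.6
grasp_force: 10.6
t: 14.33
ee_pos: [569.0, -153.0, 59.0]
orientation: [2.182, 2.26, -0.0]
ft_force: [-5.8, -1.8, 21.0]
width: 0.5
grasp_force: 10.6
drawer yaw,pitch [0.03154235 0.05174112] 144.17658501276554
top plane [-0.00098725 -0.03103163] 181.30888935611736 173.86129784259643
lug 269 [563.76975523 123.01582875  86.20507801]
drawer yaw,pitch [0.03444464 0.04190437] 144.82287669651453
top plane [ 0.00054857 -0.02620863] 181.50385309802368 175.2137826938149
lug 65 [574.78815453 107.85749181  86.71119699]
```

View pics/scene9.png

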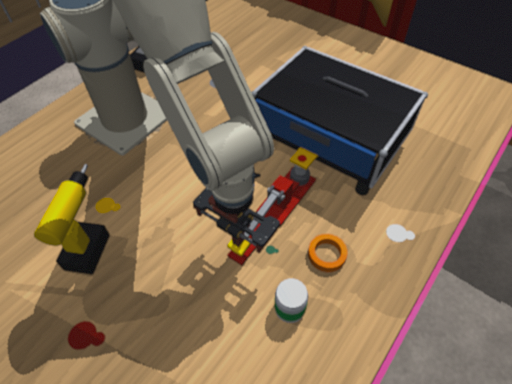

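The scene view shows the lug (305,157) resting on the raised saddle with the case front up about 14 mm. The drawer is shut, the fingers are on the pad (238,243), and the can, tape and drill look where they were at the start.

```bash
python3 -c "
from workcell import ticket
print(ticket.close_job())"
```

```text
the job is handed in; nothing more can be done
None
```

I handed the job in at about 14.5 s of the 64 s allowed: the drawer is shut, the jack's saddle is within about 2 mm of the red dot, and the fingers hold the handle at its stop with about 21 N. The case front is about 14 mm off the bench, and the paint can, tape roll and drill were not touched.

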